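# Tip a box-section stub onto the welding jig and push it home

### The job

Load the steel box-section stub, which stands on end on the bench, onto the welding jig: push it low down along the bench until its foot bears on the edge of the jig plate, then push high on the same face so that it tips over that edge and lies on its side on the plate. Then push it along the plate until its leading end sits flush on the blue end stop, hold it pressed home there for a moment with 5 to 10 N on the stop over and above the drag of sliding, and let go. Do not pick it up, never push it with more than 20 N, and leave the brush, the welding magnet and the angle piece where they lie.

Things in the scene. Friction and masses are not known exactly. Their poses are not given: they have to be found in the camera images.
- jig: Jig fixed to the bench: bright plate 260 (x) x 160 (y) x 15 mm (z). Origin: centre of its underside. x runs from the loading edge (straight, at x = -130 mm, 15 mm high) to the blue end stop. Bolt heads 6 mm high near the corners (x -112 and +115, y +-68 mm). Behind the stop an open toggle clamp, not used, fills x 60 to 220 mm, |y| < 25 mm, up to 175 mm high. Does not yield.
- stop: Blue end stop, 40 mm angle bolted across the plate; does not yield. Its flat upright face looks along -x of the jig, 120 mm wide (y), 40 mm high. Origin: middle of the face's lower edge, on the plate top (15 mm above the bench), at jig x = +35 mm, y = 0. Axes as the jig's.
- tube: Workpiece: stub of grey steel box section 100 (y) x 60 (x) mm outside, 3 mm wall, 110 mm long (z), open ends, 0.6 to 0.9 kg; sliding friction on bench or plate up to 8 N. Starts upright before the loading edge, 15 to 45 mm short of it. Origin: centre of its lower end; x points to the plate within 10 degrees, z up. Tipped over its +x face it lies with that face down, z along the jig's x.
- tube_top (a point): Centre of the stub's open end that is uppermost at the start (stub z = 110 mm). Once tipped it is the leading end, which must finally bear on the stop.
- tube_foot (a point): Middle of the stub's lower edge on the plate side at the start (stub x = +30 mm, z = 0): the foot that must meet the loading edge of the plate.
- tube_mid (a point): Centre of the stub (stub z = 55 mm): 55 mm above the bench standing, 45 mm above the bench when lying on the plate (its upper side is then 75 mm above the bench).
- brush: Bystander: wire brush about 200 mm long lying beside the jig, on the bench. Leave alone.
- magnet: Bystander: red triangular welding magnet, 90 x 90 x 16 mm, lying flat on the bench. Leave alone.
- angle: Bystander: red-brown primed 40 x 40 mm angle piece, 140 mm long, lying on the bench with one leg upright. Leave alone.
Mind the look-alikes: they are no part of the job. Of the things like the tube, leave any that is green; of the rest the smaller one is meant.

How it is judged:
On the way, in this order (a step that is already met when the one before it is completed fails the run):
1. the stub stands upright with its foot pushed up against the loading edge of the plate (within 4 mm, bearing on it with over 2 N) (x of tube_foot in the frame of jig above -0.134 m and angle between tube's own z axis and vertical below 0.12 rad and height (world z) of tube below 0.008 m and contact force between tube and jig above 2 N), for 0.1 s.
2. the stub has been tipped over the edge and lies flat on the plate on the face that met it, short of the stop, at rest (angle between tube's own x axis and vertical above 3.05 rad and height (world z) of tube_mid between 0.042 and 0.048 m and x of tube_top in the frame of jig below 0.02 m and linear speed of tube below 0.03 m/s), for 0.2 s.
3. the stub is pressed home and bears on the end stop with over 4 N (contact force between tube and stop above 4 N), for 0.3 s.
At the end, for the whole second after the job is handed in: The stub lies on its side flat on the jig plate, at rest and released, wholly within the plate's width (its centre within 30 mm of the plate's middle line), its leading end flush on the end stop (gap at its middle under 2 mm, square within 2 degrees) (angle between tube's own x axis and vertical above 3.05 rad and height (world z) of tube_mid between 0.042 and 0.048 m and x of tube_top in the frame of jig above 0.033 m and angle between the z axis of tube and the x axis of jig, either way round below 0.035 rad and y of tube_top in the frame of jig between -0.03 and 0.03 m and linear speed of tube below 0.01 m/s); the robot touches nothing.
It fails at once if the robot pushes on the stub with more than 20 N (contact force between any of the fingers, the arm and tube above 20 N).
It fails at once if the stub is picked up (its centre over 90 mm above the bench) (height (world z) of tube_mid above 0.09 m).
It fails at once if the stub is driven against the end stop with more than 20 N (contact force between tube and stop above 20 N).
It fails at once if the brush, the magnet or the angle piece is disturbed (moved 15 mm) (distance of any of brush, magnet, angle from where it was at the start of the episode above 0.015 m).
It also fails if it takes over 72 s, if anything falls off the work surface, if the arm or the gripper's body presses on something with over 40 N, if the wrist force passes 120 N, or if a joint passes its speed limit or range.

### The arm

A 7-joint arm with a two-finger parallel gripper is mounted at the origin on the work surface. World frame = base frame: x ahead of the robot, y to its left, z up, the work surface at z = 0. Lengths are in m, angles in rad, forces in N, time in s.
With the tool pointing down it reaches from about 0.4 to 0.85 m from the base axis. Payload 4.4 kg.
Tool frame: the origin (TCP) lies midway between the tips of the shut fingers; the grasp point (between the pads) lies 19 mm behind it; x points along the fingers, y is the direction in which the jaws open and shut, and the axes are right-handed (so a half turn about x gives the same grasp; the last joint's range is limited). The gripper opens to 94 mm and grips with 3 to 60 N. Pads are 16 mm wide; open, the fingers measure 119 mm over their backs; the gripper's body (75 mm by 177 mm) begins 78 mm behind the grasp point.
Start: joints at [-1.399, 0.628, 0.038, 1.517, -0.027, 0.996, -0.02], TCP at [0.153, 0.632, 0.205] pointing down, gripper open.
Joint ranges: [-3.06, 3.06], [-0.37, 2.12], [-1.25, 1.32], [0.18, 2.47], [-1.1, 4.24], [0.23, 1.98], [-2.94, 2.94]. Speed limits (rad/s): [2.57, 2.57, 3.14, 3.14, 3.14, 3.14, 3.14].

### API

Orientations are given as a unit quaternion [w, x, y, z].
In Python, from plant import monitor, cams, arm gives the robot as it stands. The module is installed in compiled form; this text tells all that it offers.
- The arm moves only by the tool send_rows, never from a script. Its argument "rows" is a list that holds one entry, the list of rows, each a list of 7 numbers: the finger opening in m, from 0 to 0.094, then the shift along the tool's x, y, z in m, then the turn, a rotation vector about the tool's x, y, z in rad. In form: [[[claw, x, y, z, ax, ay, az], ...]]. A call has exactly 8 rows; each row is the pose to reach, as a shift and turn from the pose commanded when the call began, along the tool's axes at that moment; what a row does not reach only later rows make up. A row lasts 1/10 s, in which the tool goes at most 50 mm and 8.59 degrees, less where a joint would pass 70% of its speed; a pose out of reach is approached as far as the arm can. A call with a gripper value outside its range is refused whole. The fingers move at their own pace and stop on an object; "squeeze" is the grip in N (left out, the last holds). Time passes only in rows, so rows that repeat a pose let the fingers close, or fill a call up. It gives the time, the measured TCP pose, the force and the opening at its end, in the units of the state.
- monitor.get_state(): the state, without advancing time (a new reading comes with each control period).
- cams.read_camera(name): name is "scene" or "top"; returns a dict with "img" (384x512x3 uint8, blue, green, red), "z_map" (384x512 float32, m along the optical axis (not along the pixel's ray), 0 where there is no reading), "intrinsics" (3x3 intrinsics, pixels), "k1" (the pictures are not rectified: a ray, as slopes to the right and down, at radius r is drawn at 1 + k1 r^2 times it, then the intrinsics apply), "rvec" (rotation vector, rad) and "tvec" (3), from world to camera coordinates, as OpenCV has them. Camera axes: x right, y down, z forward; pixel columns grow to the right and rows downward; lengths in m; the calibration is good to about 2 mm. A picture is of the moment at which its call begins.
- arm.sign_off(): hands the job in, once; it reports no verdict.
The state is a dict: "t": time; "q": joint angles; "dq": joint speeds; "effort": joint torques, N m; "ee_pos": TCP position; "orientation": TCP orientation; "contact_force": force on the tool from outside, world axes, zero at the start; "torque": the same for the moment, N m; "width": finger opening in m.
Only numpy, scipy, OpenCV 4.12 (cv2) and the standard library are available. Lean on these libraries where they do the work, as an engineer would, in place of code of your own. Each camera call takes 0.05 s, during which the arm holds its last target.

## Working session

There is one attempt and no reset: what is moved stays moved. The work goes in short steps, Python scripts to look and compute and a tool call to move; the robot and the scene stay as the last step left them, time stands still between calls to the robot, and variables do not carry over. Pictures are saved under pics/ and viewed, and the job is handed in when it is done.

Besides the shell and the picture viewer there is one more tool, called after "Call:" as name([rows], argument=value, ...), one row to a line, values as JSON. send_rows: Moves the arm, as the interface text tells. Its arguments: {"type":"object","properties":{"rows":{"type":"array"},"squeeze":{"type":"number"}},"required":["rows"]}

```bash
mkdir -p pics; cat > h.py <<'E'
import numpy as np, cv2
from plant import monitor, cams, arm
def shot(name,fn=None):
    d=cams.read_camera(name)
    if fn: cv2.imwrite('pics/'+fn,d['img'])
    return d
def world(d):
    K=d['intrinsics'];k1=d['k1'];z=d['z_map'];h,w=z.shape
    u,v=np.meshgrid(np.arange(w),np.arange(h))
    xd=(u-K[0][2])/K[0][0];yd=(v-K[1][2])/K[1][1]
    pts=cv2.undistortPoints(np.stack([u,v],-1).reshape(-1,1,2).astype(np.float64),np.array(K,float),np.array([k1,0,0,0,0.]))
    p=pts.reshape(h,w,2)
    P=np.dstack([p[...,0]*z,p[...,1]*z,z])
    R,_=cv2.Rodrigues(np.array(d['rvec'],float))
    W=(P-np.array(d['tvec']).reshape(3))@R
    W[z==0]=np.nan
    return W
def proj(d,p):
    q,_=cv2.projectPoints(np.array(p,float).reshape(-1,1,3),np.array(d['rvec'],float),np.array(d['tvec'],float),np.array(d['intrinsics'],float),np.array([d['k1'],0,0,0,0.]))
    return q.reshape(-1,2)
E
python3 - <<'E'
from h import *
for n in('scene','top'):
    d=shot(n,n+'0.png'); np.savez(n+'0.npz',W=world(d),img=d['img'])
    R,_=cv2.Rodrigues(np.array(d['rvec'],float)); print(n,-R.T@np.array(d['tvec']).reshape(3),R[2])
print(monitor.get_state())
E
```

```text
scene [0.95799065 0.1233545  0.76507722] [-0.47393483 -0.20483448 -0.85640447]
top [ 0.51193089 -0.04227622  0.8934399 ] [ 0.10225499  0.0038858  -0.99475063]
{'t': 0.1, 'q': array([-1.39880319,  0.62925778,  0.03841989,  1.51826459, -0.02701774,
        0.99633411, -0.01994954]), 'dq': array([-1.46277251e-03, -3.83437976e-03,  4.36081056e-05, -2.22241876e-03,
        1.15053979e-04,  6.33761780e-04,  3.87906981e-04]), 'effort': array([ 3.09956733e-03, -5.50799704e+01,  1.14762783e+00, -1.87119895e+01,
       -5.21462469e-02,  1.91822107e-02,  4.62744117e-05]), 'ee_pos': array([0.15291872, 0.6311219 , 0.20464405]), 'orientation': array([ 0.70203972,  0.08324033,  0.70219426, -0.08446603]), 'contact_force': array([ 0.34026376, -0.24609589, -0.00653694]), 'torque': array([ 0.05962125,  0.01922659, -0.00584956]), 'width': 0.0940003490258793}
```

```bash
sleep 1
```

```text
(no output)
```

View pics/scene0.png

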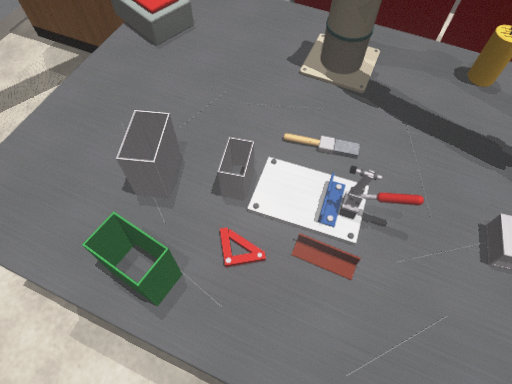

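View pics/top0.png

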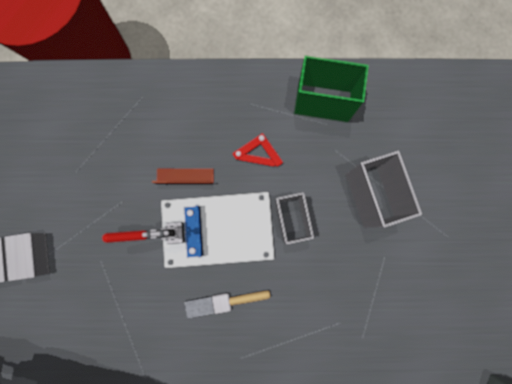

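The top view shows three box sections: a small grey one at (295,218), a large grey one at (391,189) and a green one at (333,88). The small grey one beside the plate's loading edge is the workpiece. The jig is at (217,229), with its stop at (194,231) pointing left (+y world). The brush is at (228,303), the magnet at (260,153) and the angle at (185,176).

```bash
python3 - <<'E'
from h import *
W=np.load('top0.npz')['W'];img=np.load('top0.npz')['img']
cv2.imwrite('pics/crop1.png',cv2.resize(img[120:330,90:440],None,fx=2.2,fy=2.2,interpolation=cv2.INTER_CUBIC))
def rect(mask,name):
    n,l,s,c=cv2.connectedComponentsWithStats(mask.astype(np.uint8))
    for i in range(1,n):
        if s[i,4]<60: continue
        m=l==i
        P=W[m][:,:2].astype(np.float32); P=P[~np.isnan(P[:,0])]
        r=cv2.minAreaRect(P*1000)
        print(name,c[i].round(),s[i,4],[np.round(x,1) for x in r], 'z',np.round(np.nanmedian(W[m][:,2]),4), cv2.boxPoints(r).round(0).tolist())
z=W[...,2]
rect((z>0.098)&(z<0.2),'tall')
rect((z>0.010)&(z<0.021),'plate')
for n in ('top','scene'):
  D=np.load(n+'0.npz');I=D['img'].astype(int);Z=D['W'][...,2];W=D['W']
  b=(I[...,0]>100)&(I[...,0]>I[...,2]+60)
  rect(b,n+' blue')
  r=(I[...,2]>80)&(I[...,2]>I[...,0]+50)&(I[...,2]>I[...,1]+45)&(Z<.06)
  rect(r,n+' red')
  rect((Z>0.1)&(Z<0.118),n+' rim')
  w=(I.min(2)>140)&(Z>0.008)&(Z<0.022)
  rect(w,n+' white')
E
```

```text
tall [334.  82.] 1797 [array([ 827.4, -187.1]), array([138.8,  85.5]), np.float64(80.9)] z 0.1334 [[774.0, -249.0], [859.0, -262.0], [881.0, -125.0], [796.0, -112.0]]
tall [389. 189.] 1674 [array([ 593.4, -298.5]), array([137.8,  86.2]), np.float64(17.9)] z 0.1359 [[515.0, -279.0], [541.0, -361.0], [672.0, -318.0], [646.0, -236.0]]
tall [295. 218.] 262 [array([ 534.1, -103.9]), array([100. ,  60.2]), np.float64(11.7)] z 0.1105 [[479.0, -85.0], [491.0, -144.0], [589.0, -123.0], [577.0, -64.0]]
tall [137. 235.] 662 [array([500.4, 216.8]), array([ 21.1, 160.7]), np.float64(4.6)] z 0.1326 [[483.0, 296.0], [496.0, 136.0], [517.0, 138.0], [505.0, 298.0]]
plate [328.  87.] 92 [array([ 864., -197.]), array([124.9,  14.8]), np.float64(74.7)] z 0.0156 [[840.0, -255.0], [855.0, -259.0], [888.0, -139.0], [873.0, -135.0]]
plate [322. 117.] 85 [array([ 786.4, -180.4]), array([135.5,   2.5]), np.float64(80.7)] z 0.015 [[774.0, -247.0], [777.0, -247.0], [799.0, -114.0], [796.0, -113.0]]
plate [258. 153.] 721 [array([683.7, -22.2]), array([88.4, 90.1]), np.float64(34.9)] z 0.0163 [[622.0, -11.0], [67
[... 4952 characters left out ...]
0, 61.0], [34.0, 65.0], [32.0, 105.0]]
scene white [314.  72.] 161 [array([ 94.1, -50.2]), array([105.8,  29.2]), np.float64(79.8)] z 0.0144 [[70.0, -100.0], [99.0, -105.0], [118.0, -1.0], [89.0, 4.0]]
scene white [333. 144.] 498 [array([341.6,  47.8]), array([ 42. , 195.6]), np.float64(12.1)] z 0.0198 [[301.0, 139.0], [342.0, -52.0], [383.0, -43.0], [342.0, 148.0]]
scene white [299. 198.] 4552 [array([510.6,  73.6]), array([163.1, 258.8]), np.float64(4.5)] z 0.0162 [[419.0, 196.0], [440.0, -62.0], [602.0, -49.0], [582.0, 209.0]]
scene white [345. 183.] 165 [array([441.9, 135.1]), array([52.9, 56. ]), np.float64(68.0)] z 0.0163 [[406.0, 121.0], [458.0, 100.0], [478.0, 149.0], [426.0, 170.0]]
```

View pics/crop1.png

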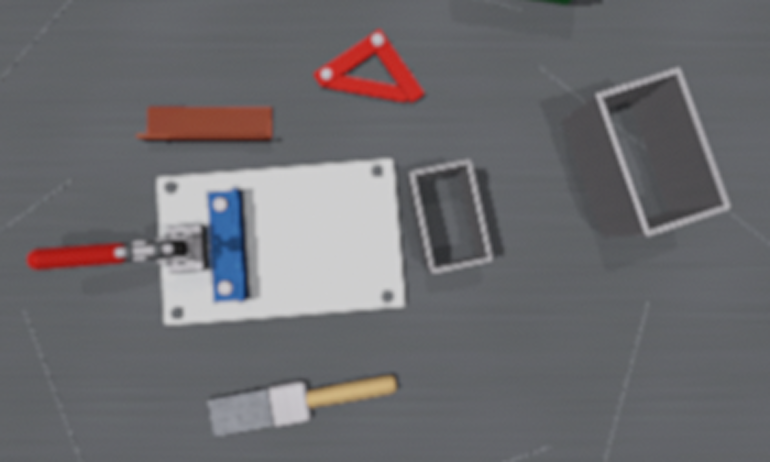

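The crop confirms the choice: the small grey stub's rim measures 100x60 mm at z 0.110, centred at (0.535,-0.104). The large section is about 138x86 mm and the green one is excluded by colour. Next I compute the approach.

```bash
cat >> h.py <<'E'
from scipy.spatial.transform import Rotation as Ro
A=np.deg2rad(4.5)
XJ=np.array([-np.sin(A),np.cos(A),0]);YJ=np.array([-np.cos(A),-np.sin(A),0]);J0=np.array([.5106,.0742,0])
def tojig(p): p=np.asarray(p,float)-J0; return np.array([p@XJ,p@YJ,p[2]])
def fromjig(x,y,z): return J0+XJ*x+YJ*y+np.array([0,0,z])
def Rt(): 
    s=monitor.get_state(); o=s['orientation']; return Ro.from_quat([o[1],o[2],o[3],o[0]]),s
def target(x,y,z,tilt,yaw=0,sgn=1):
    """print shift & turn to reach jig-frame pose"""
    R,s=Rt()
    c,sn=np.cos(yaw),np.sin(yaw)
    fx=XJ*c+YJ*sn; fy=-XJ*sn+YJ*c
    tx=np.array([0,0,-np.cos(tilt)])+fx*np.sin(tilt); ty=sgn*fy; tz=np.cross(tx,ty)
    T=Ro.from_matrix(np.stack([tx,ty,tz],1))
    print('tcp jig',tojig(s['ee_pos']).round(4),'t',s['t'])
    print('shift',R.inv().apply(fromjig(x,y,z)-s['ee_pos']).round(4),'turn',(R.inv()*T).as_rotvec().round(4))
def stat():
    R,s=Rt(); M=R.as_matrix()
    print('t',round(s['t'],2),'tcp jig',tojig(s['ee_pos']).round(4),'w',round(s['width'],4),'F jig',(s['contact_force']@np.stack([XJ,YJ,[0,0,1]],1)).round(2))
    print('tool axes in jig\n',(np.stack([XJ,YJ,[0,0,1]])@M).round(3))
E
python3 - <<'E'
from h import *
stat()
for s in(1,-1): target(-.245,-.011,.25,np.deg2rad(8),0,s)
E
```

```text
t 0.1 tcp jig [0.5833 0.3129 0.2046] w 0.094 F jig [-0.27 -0.32 -0.01]
tool axes in jig
 [[-0.002  0.95  -0.311]
 [ 0.001 -0.311 -0.95 ]
 [-1.    -0.002 -0.   ]]
tcp jig [0.5833 0.3129 0.2046] t 0.1
shift [-0.0442 -0.6865  0.5654] turn [-1.8835 -0.0971  0.1329]
tcp jig [0.5833 0.3129 0.2046] t 0.1
shift [-0.0442 -0.6865  0.5654] turn [1.2523 0.1219 0.0891]
```

Call:
send_rows([
  [[0.07,-0.03,-0.03,0.02,0,0,0],[0.07,-0.045,-0.06,0.045,0,0,0],[0.07,-0.045,-0.095,0.075,0,0,0],[0.07,-0.045,-0.13,0.105,0,0,0],[0.07,-0.045,-0.165,0.135,0,0,0],[0.07,-0.045,-0.2,0.165,0,0,0],[0.07,-0.045,-0.235,0.195,0,0,0],[0.07,-0.045,-0.27,0.225,0,0,0]],
])

```text
t: 0.9
ee_pos: [0.3085, 0.3144, 0.2504]
orientation: [0.702, 0.084, 0.702, -0.084]
contact_force: [0.7, 0.8, 0.5]
width: 0.0699
```

```bash
python3 - <<'E'
from h import *
stat()
target(-.245,-.011,.25,np.deg2rad(8),0,-1)
E
```

```text
t 0.9 tcp jig [0.2553 0.1826 0.2504] w 0.0699 F jig [ 0.71 -0.78  0.51]
tool axes in jig
 [[-0.     0.95  -0.311]
 [ 0.    -0.311 -0.95 ]
 [-1.    -0.    -0.   ]]
tcp jig [0.2553 0.1826 0.2504] t 0.9
shift [ 4.000e-04 -4.154e-01  3.395e-01] turn [1.2526 0.1208 0.0878]
```

Call:
send_rows([
  [[0.07,0,-0.038,0.031,0.12,0.01,0.01],[0.07,0,-0.076,0.062,0.24,0.02,0.02],[0.07,0,-0.114,0.093,0.36,0.03,0.03],[0.07,0,-0.152,0.124,0.48,0.045,0.035],[0.07,0,-0.19,0.155,0.6,0.06,0.04],[0.07,0,-0.228,0.186,0.72,0.07,0.05],[0.07,0,-0.266,0.217,0.84,0.08,0.06],[0.07,0,-0.304,0.248,0.96,0.09,0.07]],
])

```text
t: 1.7
ee_pos: [0.478, -0.0393, 0.2504]
orientation: [0.554, 0.427, 0.61, -0.372]
contact_force: [0.6, 0.2, 0.1]
width: 0.0702
```

```bash
python3 - <<'E'
from h import *
stat()
target(-.240,-.011,.13,np.deg2rad(8),0,-1)
E
```

```text
t 1.7 tcp jig [-0.1106  0.0414  0.2504] w 0.0702 F jig [ 0.12 -0.64  0.15]
tool axes in jig
 [[ 0.11   0.284 -0.953]
 [ 0.012 -0.959 -0.284]
 [-0.994  0.02  -0.108]]
tcp jig [-0.1106  0.0414  0.2504] t 1.7
shift [0.1049 0.0112 0.1512] turn [0.2879 0.0278 0.0162]
```

Call:
send_rows([
  [[0.07,0,0.002,0.03,0.06,0.005,0.003],[0.07,0,0.004,0.06,0.12,0.01,0.006],[0.07,0,0.006,0.09,0.18,0.015,0.009],[0.07,0,0.008,0.12,0.24,0.02,0.012],[0.07,0.01,0.011,0.151,0.288,0.028,0.016],[0.07,0.045,0.011,0.151,0.288,0.028,0.016],[0.07,0.08,0.011,0.151,0.288,0.028,0.016],[0.07,0.105,0.011,0.151,0.288,0.028,0.016]],
])

```text
t: 2.5
ee_pos: [0.5391, -0.1615, 0.1276]
orientation: [0.482, 0.511, 0.556, -0.445]
contact_force: [0.5, 0.1, -0.2]
width: 0.07
```

```bash
python3 - <<'E'
from h import *
stat()
target(-.240,-.011,.02,np.deg2rad(8),0,-1)
d=shot('scene','s1.png')
E
```

```text
t 2.5 tcp jig [-0.2372 -0.01    0.1276] w 0.07 F jig [ 0.1  -0.5  -0.25]
tool axes in jig
 [[ 0.14   0.004 -0.99 ]
 [ 0.003 -1.    -0.004]
 [-0.99  -0.003 -0.14 ]]
tcp jig [-0.2372 -0.01    0.1276] t 2.5
shift [0.1061 0.0013 0.0178] turn [ 0.0039 -0.0006  0.0034]
```

View pics/s1.png

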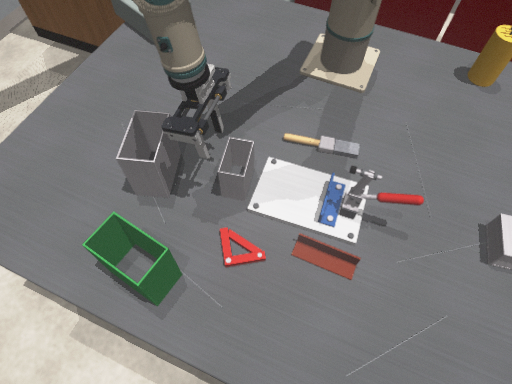

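The gripper at (205,125) hovers between the stub (236,165) and the large section (150,150), with clear space on both sides. I'm lowering it behind the stub.

Call:
send_rows([
  [[0.07,0.02,0,0.003,0,0,0],[0.07,0.04,0,0.006,0,0,0],[0.07,0.06,0,0.009,0,0,0],[0.07,0.08,0,0.012,0,0,0],[0.07,0.095,0,0.014,0,0,0],[0.07,0.106,0,0.015,0,0,0],[0.07,0.106,0,0.015,0,0,0],[0.07,0.106,0,0.015,0,0,0]],
])

```text
t: 3.35
ee_pos: [0.5407, -0.1624, 0.0234]
orientation: [0.483, 0.511, 0.555, -0.444]
contact_force: [-0.5, -0.4, 0.8]
width: 0.0697
```

```bash
python3 - <<'E'
from h import *
stat()
d=shot('scene','s2.png');cv2.imwrite('pics/s2.png',cv2.resize(d['img'][80:260,100:400],None,fx=2.5,fy=2.5))
d=shot('top','t2.png')
cv2.imwrite('pics/t2.png',cv2.resize(d['img'][120:330,90:440],None,fx=2.2,fy=2.2))
E
```

```text
t 3.35 tcp jig [-0.2383 -0.0114  0.0234] w 0.0697 F jig [-0.33  0.53  0.81]
tool axes in jig
 [[ 0.138  0.005 -0.99 ]
 [ 0.    -1.    -0.005]
 [-0.99   0.    -0.138]]
```

View pics/s2.png

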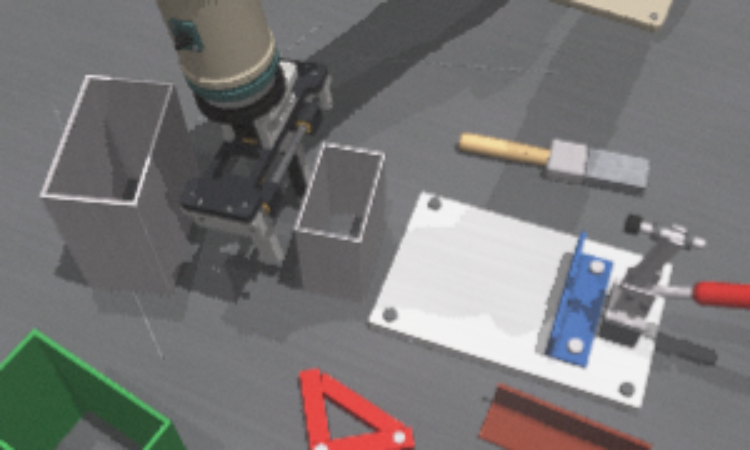

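View pics/t2.png

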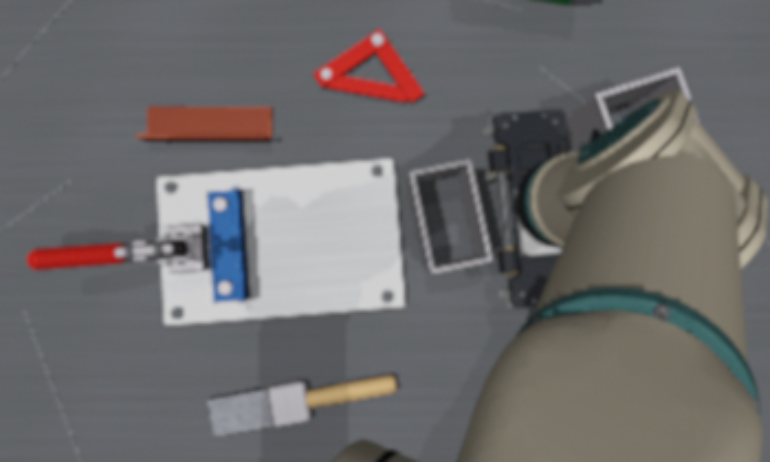

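Call:
send_rows([
  [[0.07,0,0,-0.002,0,0,0],[0.07,0,0,-0.004,0,0,0],[0.07,0,0,-0.006,0,0,0],[0.07,0,0,-0.008,0,0,0],[0.07,0,0,-0.01,0,0,0],[0.07,0,0,-0.012,0,0,0],[0.07,0,0,-0.013,0,0,0],[0.07,0,0,-0.014,0,0,0]],
])

```text
t: 4.25
ee_pos: [0.5392, -0.1491, 0.0249]
orientation: [0.483, 0.511, 0.555, -0.445]
contact_force: [-0.0, -3.0, -1.3]
width: 0.0698
```

Call:
send_rows([
  [[0.07,0,-0.0005,-0.001,0,0,0],[0.07,0,-0.001,-0.002,0,0,0],[0.07,0,-0.0015,-0.003,0,0,0],[0.07,0,-0.002,-0.004,0,0,0],[0.07,0,-0.0025,-0.005,0,0,0],[0.07,0,-0.003,-0.006,0,0,0],[0.07,0,-0.0035,-0.007,0,0,0],[0.07,0,-0.004,-0.008,0,0,0]],
])

```text
t: 5.05
ee_pos: [0.5345, -0.1408, 0.0261]
orientation: [0.483, 0.511, 0.555, -0.444]
contact_force: [0.1, -1.3, -1.9]
width: 0.0697
```

```bash
cat >> h.py <<'E'
def tube(name='top'):
    d=shot(name); W=world(d); z=W[...,2]
    m=((z>.1)&(z<.118)&(np.abs(W[...,0]-.53)<.09)&(np.abs(W[...,1]+.09)<.075)).astype(np.uint8)
    n,l,s,c=cv2.connectedComponentsWithStats(m)
    for i in range(1,n):
        if s[i,4]<40: continue
        P=W[l==i][:,:2]
        Q=np.array([tojig([a,b,0])[:2] for a,b in P])
        r=cv2.minAreaRect((Q*1000).astype(np.float32)); print(name,s[i,4],'jig rect',np.round(r[0],1),np.round(r[1],1),round(r[2],1), 'minx',Q[:,0].min().round(4),'maxx',Q[:,0].max().round(4))
    return d
E
python3 - <<'E'
from h import *
stat(); d=tube()
cv2.imwrite('pics/t3.png',cv2.resize(d['img'][180:280,240:360],None,fx=5,fy=5))
E
```

```text
t 5.05 tcp jig [-0.2162 -0.007   0.0261] w 0.0697 F jig [-1.34 -0.02 -1.86]
tool axes in jig
 [[ 0.139  0.005 -0.99 ]
 [ 0.001 -1.    -0.005]
 [-0.99   0.    -0.139]]
top 156 jig rect [-171.4   -8.6] [53.8 99.8] 1.4 minx -0.1983 maxx -0.1436
top 69 jig rect [-203.1   -5.9] [ 3.4 73.1] 2.1 minx -0.206 maxx -0.2007
```

View pics/t3.png

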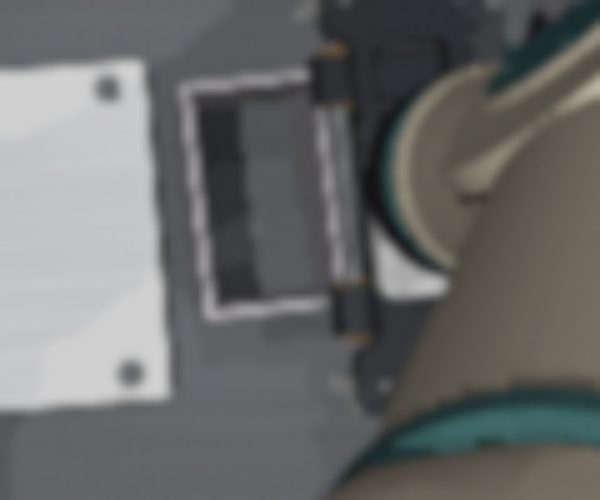

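Call:
send_rows([
  [[0.07,0.0005,-0.0005,-0.001,0,0,0],[0.07,0.001,-0.001,-0.002,0,0,0],[0.07,0.0015,-0.0015,-0.003,0,0,0],[0.07,0.002,-0.002,-0.004,0,0,0],[0.07,0.0025,-0.0025,-0.005,0,0,0],[0.07,0.003,-0.003,-0.006,0,0,0],[0.07,0.0035,-0.0035,-0.007,0,0,0],[0.07,0.004,-0.004,-0.008,0,0,0]],
])

```text
t: 5.9
ee_pos: [0.5316, -0.1355, 0.0241]
orientation: [0.485, 0.512, 0.553, -0.445]
contact_force: [2.1, -6.9, 4.5]
width: 0.07
```

```bash
python3 - <<'E'
from h import *
stat(); d=tube()
E
```

```text
t 5.9 tcp jig [-0.2107 -0.0045  0.0241] w 0.07 F jig [-7.04 -1.6   4.46]
tool axes in jig
 [[ 0.134  0.002 -0.991]
 [-0.003 -1.    -0.002]
 [-0.991  0.004 -0.134]]
top 152 jig rect [-165.7   -8. ] [ 51.1 100.3] 0.4 minx -0.1916 maxx -0.1402
top 47 jig rect [-198.2   -3.2] [ 2.1 71.1] 0.1 minx -0.1993 maxx -0.1971
```

Call:
send_rows([
  [[0.07,0.0002,-0.0005,-0.001,0,0,0],[0.07,0.0004,-0.001,-0.002,0,0,0],[0.07,0.0006,-0.0015,-0.003,0,0,0],[0.07,0.0008,-0.002,-0.004,0,0,0],[0.07,0.001,-0.0025,-0.005,0,0,0],[0.07,0.001,-0.003,-0.006,0,0,0],[0.07,0.001,-0.003,-0.006,0,0,0],[0.07,0.001,-0.003,-0.006,0,0,0]],
])

```text
t: 6.75
ee_pos: [0.5281, -0.1284, 0.0237]
orientation: [0.484, 0.512, 0.553, -0.445]
contact_force: [1.8, -4.8, 3.2]
width: 0.0699
```

```bash
python3 - <<'E'
from h import *
stat(); d=tube()
E
```

```text
t 6.75 tcp jig [-0.2033 -0.0016  0.0237] w 0.0699 F jig [-4.88 -1.39  3.18]
tool axes in jig
 [[ 0.136  0.003 -0.991]
 [-0.003 -1.    -0.003]
 [-0.991  0.003 -0.136]]
top 145 jig rect [-158.    -5.6] [50.2 99.9] 0.0 minx -0.1831 maxx -0.1329
top 43 jig rect [-190.7    0.5] [ 1.9 70.5] 0.1 minx -0.1916 maxx -0.1897
```

Call:
send_rows([
  [[0.07,0.0002,-0.0002,-0.0005,0,0,0],[0.07,0.0002,-0.0004,-0.001,0,0,0],[0.07,0.0003,-0.0006,-0.0015,0,0,0],[0.07,0.0003,-0.0008,-0.002,0,0,0],[0.07,0.0004,-0.001,-0.0025,0,0,0],[0.07,0.0004,-0.001,-0.003,0,0,0],[0.07,0.0004,-0.001,-0.003,0,0,0],[0.07,0.0004,-0.001,-0.003,0,0,0]],
])

```text
t: 7.6
ee_pos: [0.5268, -0.1256, 0.0237]
orientation: [0.484, 0.512, 0.553, -0.445]
contact_force: [2.6, -5.5, 3.5]
width: 0.0697
```

```bash
python3 - <<'E'
from h import *
stat(); d=tube()
E
```

```text
t 7.6 tcp jig [-0.2005 -0.0005  0.0237] w 0.0697 F jig [-5.73 -2.12  3.51]
tool axes in jig
 [[ 0.136  0.002 -0.991]
 [-0.003 -1.    -0.003]
 [-0.991  0.003 -0.136]]
top 146 jig rect [-155.3   -4.6] [100.   50.6] 90.0 minx -0.1806 maxx -0.13
top 41 jig rect [-187.8    1.5] [ 1.7 72.5] 0.1 minx -0.1887 maxx -0.1869
```

Call:
send_rows([
  [[0.07,0.0001,0,-0.0004,0,0,0],[0.07,0.0001,0,-0.0008,0,0,0],[0.07,0.0002,0,-0.0012,0,0,0],[0.07,0.0002,0,-0.0016,0,0,0],[0.07,0.0003,0,-0.002,0,0,0],[0.07,0.0003,0,-0.0025,0,0,0],[0.07,0.0003,0,-0.0025,0,0,0],[0.07,0.0003,0,-0.0025,0,0,0]],
])

```text
t: 8.45
ee_pos: [0.5265, -0.1245, 0.0237]
orientation: [0.484, 0.511, 0.553, -0.445]
contact_force: [2.1, -8.0, 3.5]
width: 0.07
```

```bash
python3 - <<'E'
from h import *
stat(); d=tube()
E
```

```text
t 8.45 tcp jig [-0.1994 -0.0003  0.0237] w 0.07 F jig [-8.1  -1.44  3.48]
tool axes in jig
 [[ 0.134  0.002 -0.991]
 [-0.003 -1.    -0.002]
 [-0.991  0.003 -0.134]]
top 146 jig rect [-153.9   -4.3] [100.   49.8] 89.9 minx -0.1789 maxx -0.129
```

Call:
send_rows([
  [[0.07,0,0,-0.0003,0,0,0],[0.07,0,0,-0.0006,0,0,0],[0.07,0,0,-0.0009,0,0,0],[0.07,0,0,-0.0012,0,0,0],[0.07,0.0001,0,-0.0015,0,0,0],[0.07,0.0001,0,-0.0015,0,0,0],[0.07,0.0001,0,-0.0015,0,0,0],[0.07,0.0001,0,-0.0015,0,0,0]],
])

```text
t: 9.3
ee_pos: [0.5265, -0.1244, 0.0238]
orientation: [0.485, 0.511, 0.552, -0.446]
contact_force: [2.0, -9.5, 3.2]
width: 0.0702
```

```bash
python3 - <<'E'
from h import *
stat(); d=tube()
E
```

```text
t 9.3 tcp jig [-0.1992 -0.0003  0.0238] w 0.0702 F jig [-9.58 -1.28  3.18]
tool axes in jig
 [[ 0.132  0.001 -0.991]
 [-0.004 -1.    -0.001]
 [-0.991  0.004 -0.132]]
top 144 jig rect [-154.    -4.3] [100.  50.] 89.9 minx -0.179 maxx -0.129
```

Call:
send_rows([
  [[0.07,0,0,-0.0005,0,0,0],[0.07,0,0,-0.001,0,0,0],[0.07,0.0001,0,-0.0015,0,0,0],[0.07,0.0001,0,-0.002,0,0,0],[0.07,0.0002,0,-0.0025,0,0,0],[0.07,0.0003,0,-0.003,0,0,0],[0.07,0.0003,0,-0.0035,0,0,0],[0.07,0.0003,0,-0.0035,0,0,0]],
])

```text
t: 10.15
ee_pos: [0.5265, -0.1242, 0.0239]
orientation: [0.486, 0.511, 0.55, -0.447]
contact_force: [1.4, -14.4, 0.3]
width: 0.0702
```

```bash
python3 - <<'E'
from h import *
stat(); d=tube()
d=shot('scene','s4.png');cv2.imwrite('pics/s4.png',cv2.resize(d['img'][80:260,100:400],None,fx=2.5,fy=2.5))
E
```

```text
t 10.15 tcp jig [-0.1991 -0.0003  0.0239] w 0.0702 F jig [-14.44  -0.29   0.34]
tool axes in jig
 [[ 0.127 -0.001 -0.992]
 [-0.005 -1.     0.   ]
 [-0.992  0.005 -0.127]]
top 141 jig rect [-154.1   -4.4] [100.1  50.2] 89.9 minx -0.1792 maxx -0.129
```

View pics/s4.png

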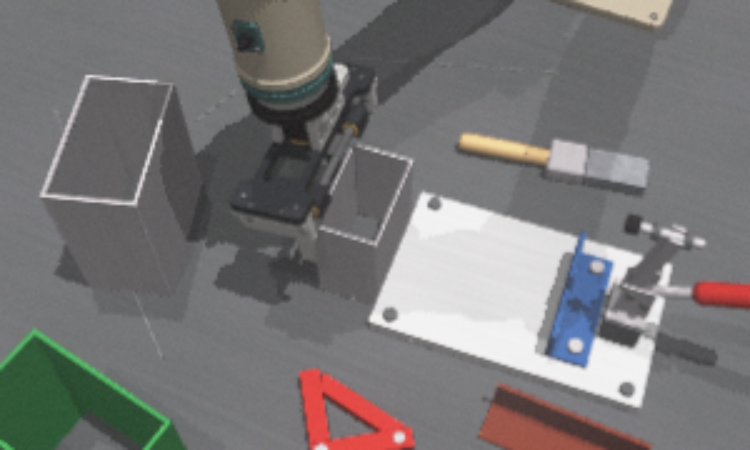

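Call:
send_rows([
  [[0.07,0,0,0.006,0,0,0],[0.07,0,0,0.013,0,0,0],[0.07,0,0,0.02,0,0,0],[0.07,-0.015,0,0.02,0,0,0],[0.07,-0.035,0,0.02,0,0,0],[0.07,-0.055,0,0.02,0,0,0],[0.07,-0.075,0,0.02,0,0,0],[0.07,-0.075,0,0.02,0,0,0]],
])

```text
t: 11.05
ee_pos: [0.5279, -0.1465, 0.0965]
orientation: [0.484, 0.511, 0.555, -0.444]
contact_force: [0.2, 0.1, 1.3]
width: 0.0701
```

```bash
python3 - <<'E'
from h import *
stat(); target(-.21,-.004,.098,np.deg2rad(8),0,-1); d=tube()
E
```

```text
t 11.05 tcp jig [-0.2214  0.      0.0965] w 0.0701 F jig [ 0.04 -0.17  1.34]
tool axes in jig
 [[ 0.139  0.005 -0.99 ]
 [-0.002 -1.    -0.005]
 [-0.99   0.002 -0.139]]
tcp jig [-0.2214  0.      0.0965] t 11.05
shift [ 0.0001  0.0041 -0.0115] turn [ 0.0053  0.0006 -0.0018]
top 235 jig rect [-159.1   -4.2] [100.   60.1] 89.9 minx -0.1891 maxx -0.129
```

Call:
send_rows([
  [[0.07,0.0005,0.001,-0.004,0,0,0],[0.07,0.001,0.002,-0.008,0,0,0],[0.07,0.0015,0.003,-0.012,0,0,0],[0.07,0.002,0.004,-0.016,0,0,0],[0.07,0.0025,0.004,-0.02,0,0,0],[0.07,0.003,0.004,-0.022,0,0,0],[0.07,0.003,0.004,-0.024,0,0,0],[0.07,0.0035,0.004,-0.026,0,0,0]],
])

```text
t: 11.9
ee_pos: [0.5292, -0.1228, 0.0956]
orientation: [0.484, 0.511, 0.553, -0.445]
contact_force: [-1.7, -6.9, 5.0]
width: 0.0701
```

Call:
send_rows([
  [[0.07,0.0002,0,-0.0015,0,0,0],[0.07,0.0004,0,-0.003,0,0,0],[0.07,0.0006,0,-0.0045,0,0,0],[0.07,0.0008,0,-0.006,0,0,0],[0.07,0.001,0,-0.0075,0,0,0],[0.07,0.0012,0,-0.009,0,0,0],[0.07,0.0014,0,-0.0105,0,0,0],[0.07,0.0016,0,-0.012,0,0,0]],
])

```text
t: 12.7
ee_pos: [0.5296, -0.1117, 0.0964]
orientation: [0.485, 0.511, 0.552, -0.445]
contact_force: [0.7, -6.9, 6.7]
width: 0.0706
```

```bash
python3 - <<'E'
from h import *
stat(); 
d=shot('scene','s5.png');cv2.imwrite('pics/s5.png',cv2.resize(d['img'][80:260,100:400],None,fx=2.5,fy=2.5))
E
```

```text
t 12.7 tcp jig [-0.1868 -0.0044  0.0964] w 0.0706 F jig [-6.91 -0.2   6.71]
tool axes in jig
 [[ 0.133  0.002 -0.991]
 [-0.004 -1.    -0.003]
 [-0.991  0.004 -0.133]]
```

View pics/s5.png

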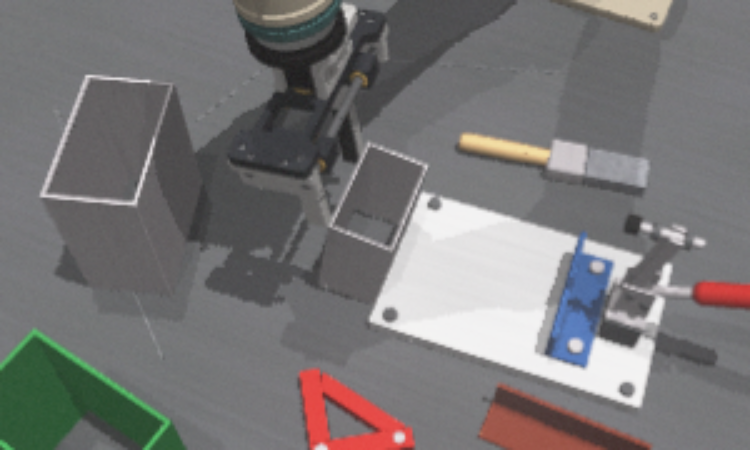

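Call:
send_rows([
  [[0.07,-0.0005,0,-0.002,0,0,0],[0.07,-0.001,0,-0.004,0,0,0],[0.07,-0.0015,0,-0.006,0,0,0],[0.07,-0.002,0,-0.008,0,0,0],[0.07,-0.0025,0,-0.01,0,0,0],[0.07,-0.003,0,-0.012,0,0,0],[0.07,-0.0035,0,-0.014,0,0,0],[0.07,-0.0035,0,-0.014,0,0,0]],
])

```text
t: 13.55
ee_pos: [0.5282, -0.0958, 0.1016]
orientation: [0.484, 0.512, 0.554, -0.444]
contact_force: [0.3, -2.8, 4.6]
width: 0.0703
```

```bash
python3 - <<'E'
from h import *
stat(); 
d=shot('scene','s6.png');cv2.imwrite('pics/s6.png',cv2.resize(d['img'][80:260,100:400],None,fx=2.5,fy=2.5))
E
```

```text
t 13.55 tcp jig [-0.1708 -0.0042  0.1016] w 0.0703 F jig [-2.83 -0.09  4.63]
tool axes in jig
 [[ 0.137  0.004 -0.991]
 [-0.003 -1.    -0.004]
 [-0.991  0.003 -0.137]]
```

View pics/s6.png

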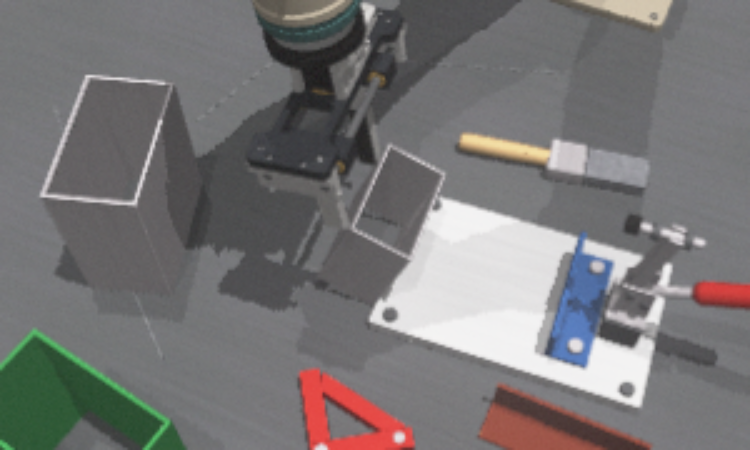

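Call:
send_rows([
  [[0.07,-0.0002,0,-0.002,0,0,0],[0.07,-0.0004,0,-0.004,0,0,0],[0.07,-0.0006,0,-0.006,0,0,0],[0.07,-0.0008,0,-0.008,0,0,0],[0.07,-0.001,0,-0.01,0,0,0],[0.07,-0.001,0,-0.012,0,0,0],[0.07,-0.001,0,-0.014,0,0,0],[0.07,-0.001,0,-0.014,0,0,0]],
])

```text
t: 14.4
ee_pos: [0.5248, -0.0801, 0.1031]
orientation: [0.482, 0.51, 0.556, -0.444]
contact_force: [-0.4, 0.1, 0.5]
width: 0.0705
```

```bash
python3 - <<'E'
from h import *
stat(); 
d=shot('scene','s7.png');cv2.imwrite('pics/s7.png',cv2.resize(d['img'][80:260,100:400],None,fx=2.5,fy=2.5))
E
```

```text
t 14.4 tcp jig [-0.1549 -0.0021  0.1031] w 0.0705 F jig [0.1  0.38 0.45]
tool axes in jig
 [[ 0.14   0.006 -0.99 ]
 [ 0.002 -1.    -0.005]
 [-0.99  -0.002 -0.14 ]]
```

View pics/s7.png

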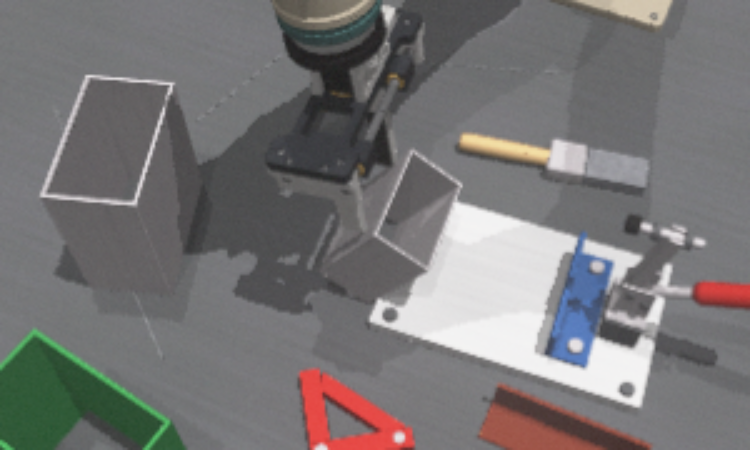

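Call:
send_rows([
  [[0.07,0,0,-0.001,0,0,0],[0.07,0,0,-0.002,0,0,0],[0.07,0,0,-0.003,0,0,0],[0.07,0,0,-0.004,0,0,0],[0.07,0,0,-0.004,0,0,0],[0.07,0,0,-0.004,0,0,0],[0.07,0,0,-0.004,0,0,0],[0.07,0,0,-0.004,0,0,0]],
])

```text
t: 15.25
ee_pos: [0.5252, -0.0771, 0.104]
orientation: [0.483, 0.511, 0.555, -0.444]
contact_force: [0.1, 0.0, -0.2]
width: 0.0699
```

```bash
python3 - <<'E'
from h import *
stat(); 
d=shot('scene','s8.png');cv2.imwrite('pics/s8.png',cv2.resize(d['img'][80:260,100:400],None,fx=2.5,fy=2.5))
E
```

```text
t 15.25 tcp jig [-0.1519 -0.0027  0.104 ] w 0.0699 F jig [ 0.01 -0.08 -0.2 ]
tool axes in jig
 [[ 0.139  0.005 -0.99 ]
 [ 0.001 -1.    -0.005]
 [-0.99  -0.    -0.139]]
```

View pics/s8.png

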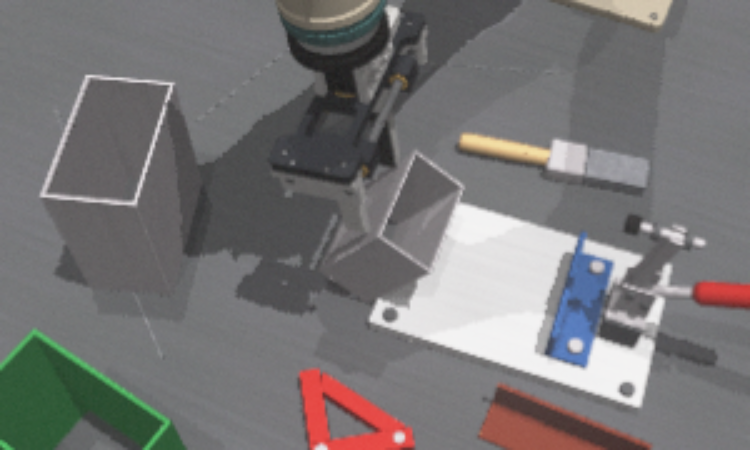

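The stub sits near its balance point at about 36°, with the push force near zero. I'm nudging it on.

Call:
send_rows([
  [[0.07,0,0,-0.001,0,0,0],[0.07,0,0,-0.002,0,0,0],[0.07,0,0,-0.003,0,0,0],[0.07,0,0,-0.004,0,0,0],[0.07,0,0,-0.005,0,0,0],[0.07,0,0,-0.006,0,0,0],[0.07,0,0,-0.007,0,0,0],[0.07,0,0,-0.008,0,0,0]],
])

```text
t: 16.1
ee_pos: [0.5245, -0.0691, 0.1051]
orientation: [0.483, 0.511, 0.555, -0.444]
contact_force: [-0.1, -0.8, 0.5]
width: 0.0697
```

```bash
python3 - <<'E'
from h import *
stat(); 
d=shot('scene','s9.png');cv2.imwrite('pics/s9.png',cv2.resize(d['img'][80:260,100:400],None,fx=2.5,fy=2.5))
E
```

```text
t 16.1 tcp jig [-0.1439 -0.0026  0.1051] w 0.0697 F jig [-0.81  0.13  0.52]
tool axes in jig
 [[ 0.139  0.005 -0.99 ]
 [ 0.001 -1.    -0.005]
 [-0.99  -0.    -0.139]]
```

View pics/s9.png

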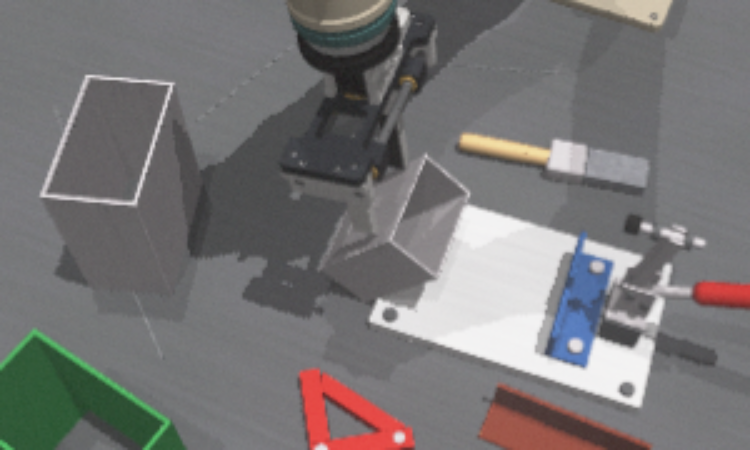

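Call:
send_rows([
  [[0.07,0,0,-0.0015,0,0,0],[0.07,0,0,-0.003,0,0,0],[0.07,0,0,-0.0045,0,0,0],[0.07,0,0,-0.006,0,0,0],[0.07,0,0,-0.0075,0,0,0],[0.07,0,0,-0.009,0,0,0],[0.07,0,0,-0.0105,0,0,0],[0.07,0,0,-0.012,0,0,0]],
])

```text
t: 16.95
ee_pos: [0.5235, -0.0572, 0.1068]
orientation: [0.483, 0.511, 0.555, -0.444]
contact_force: [0.1, 0.3, -1.1]
width: 0.0702
```

```bash
python3 - <<'E'
from h import *
stat(); 
d=shot('scene','s10.png');cv2.imwrite('pics/s10.png',cv2.resize(d['img'][80:260,100:400],None,fx=2.5,fy=2.5))
E
```

```text
t 16.95 tcp jig [-0.132  -0.0026  0.1068] w 0.0702 F jig [ 0.33 -0.13 -1.1 ]
tool axes in jig
 [[ 0.139  0.005 -0.99 ]
 [ 0.001 -1.    -0.005]
 [-0.99  -0.    -0.139]]
```

View pics/s10.png

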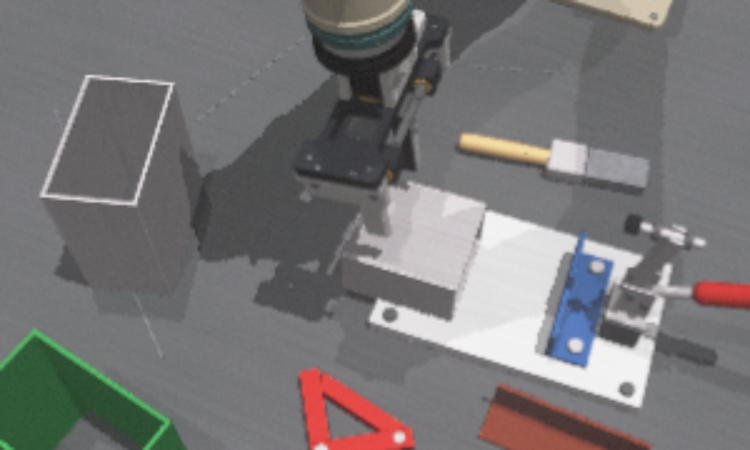

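The stub has tipped and lies on the plate (415,235 in the crop). I'm backing off, then measuring.

Call:
send_rows([
  [[0.085,0,0,0.01,0,0,0],[0.085,0,0,0.02,0,0,0],[0.085,0,0,0.03,0,0,0],[0.085,0,0,0.04,0,0,0],[0.085,0,0,0.05,0,0,0],[0.085,0,0,0.06,0,0,0],[0.085,0,0,0.07,0,0,0],[0.085,0,0,0.07,0,0,0]],
])

```text
t: 17.8
ee_pos: [0.5293, -0.1286, 0.0969]
orientation: [0.483, 0.511, 0.554, -0.445]
contact_force: [-0.4, -0.9, -0.6]
width: 0.0851
```

```bash
cat >> h.py <<'E'
def lying(name='top',fn=None):
    d=shot(name); W=world(d)
    z=W[...,2]; m=((z>.071)&(z<.08)&(np.abs(W[...,0]-.525)<.08)&(W[...,1]>-.1)&(W[...,1]<.112)).astype(np.uint8)
    n,l,s,c=cv2.connectedComponentsWithStats(m)
    for i in range(1,n):
        if s[i,4]<150: continue
        Q=np.array([tojig([a,b,0])[:2] for a,b in W[l==i][:,:2]])
        r=cv2.minAreaRect((Q*1000).astype(np.float32)); print(name,s[i,4],c[i].round(),'jig rect',np.round(r[0],1),np.round(r[1],1),round(r[2],1),'x',Q[:,0].min().round(4),Q[:,0].max().round(4),'z',np.nanmedian(z[l==i]).round(4))
    if fn:
        cv2.imwrite('pics/'+fn,cv2.resize(d['img'][150:300,130:370] if name=='top' else d['img'][120:270,180:420],None,fx=3,fy=3,interpolation=cv2.INTER_CUBIC))
    return d
E
python3 - <<'E'
from h import *
stat(); lying('top','t11.png'); lying('scene'); target(-.19,-.004,.035,np.deg2rad(15),0,-1)
E
```

```text
t 17.8 tcp jig [-0.2037 -0.0027  0.0969] w 0.0851 F jig [-0.84  0.42 -0.58]
tool axes in jig
 [[ 0.137  0.002 -0.991]
 [ 0.    -1.    -0.002]
 [-0.991 -0.    -0.137]]
top 2200 [262. 224.] jig rect [-109.9   -3.8] [100.1 110.2] 89.9 x -0.1651 -0.0548 z 0.0762
scene 1770 [265. 173.] jig rect [-110.8   -6. ] [110.3 101.9] 0.3 x -0.1662 -0.0559 z 0.0763
tcp jig [-0.2015 -0.0028  0.097 ] t 17.9
shift [ 0.063   0.0012 -0.0028] turn [0.0041 0.1224 0.0011]
```

View pics/t11.png

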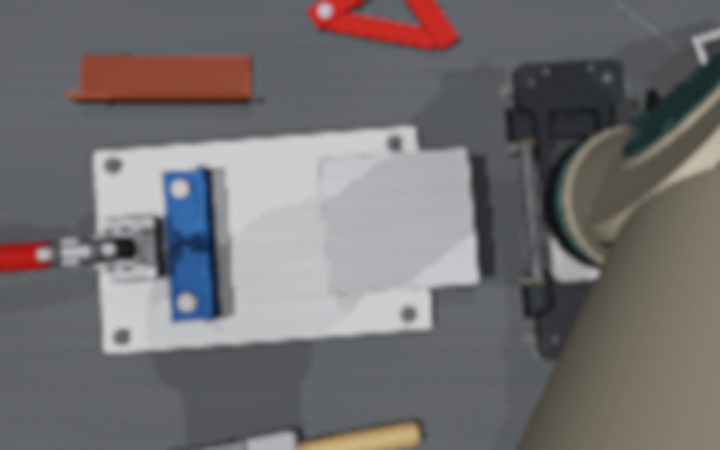

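Call:
send_rows([
  [[0.085,0.0,0.001,0.005,0,0.03,0],[0.085,0.005,0.001,0.005,0,0.06,0],[0.085,0.015,0.001,0.005,0,0.09,0],[0.085,0.025,0.001,0.005,0,0.12,0],[0.085,0.035,0.001,0.005,0.004,0.12,0],[0.085,0.045,0.001,0.003,0.004,0.12,0],[0.085,0.055,0.001,0.001,0.004,0.12,0],[0.085,0.062,0.001,0.0,0.004,0.12,0]],
])

```text
t: 18.7
ee_pos: [0.5293, -0.1163, 0.0349]
orientation: [0.448, 0.537, 0.583, -0.414]
contact_force: [-0.6, -0.5, 0.3]
width: 0.0853
```

```bash
python3 - <<'E'
from h import *
stat(); lying('top','t12.png'); lying('scene','s12.png'); target(-.19,-.0045,.035,np.deg2rad(15),0,-1)
E
```

```text
t 18.7 tcp jig [-0.1914 -0.0037  0.0349] w 0.0853 F jig [-0.46  0.67  0.28]
tool axes in jig
 [[ 0.257  0.002 -0.966]
 [ 0.002 -1.    -0.002]
 [-0.966 -0.002 -0.257]]
top 2192 [262. 224.] jig rect [-110.    -3.9] [100.  110.1] 89.9 x -0.1651 -0.055 z 0.0762
scene 1758 [265. 173.] jig rect [-110.9   -5.6] [102.3 110. ] 89.9 x -0.1659 -0.0558 z 0.0763
tcp jig [-0.1915 -0.0034  0.0348] t 18.8
shift [ 0.0002  0.0011 -0.0015] turn [0.0014 0.0018 0.0029]
```

View pics/s12.png

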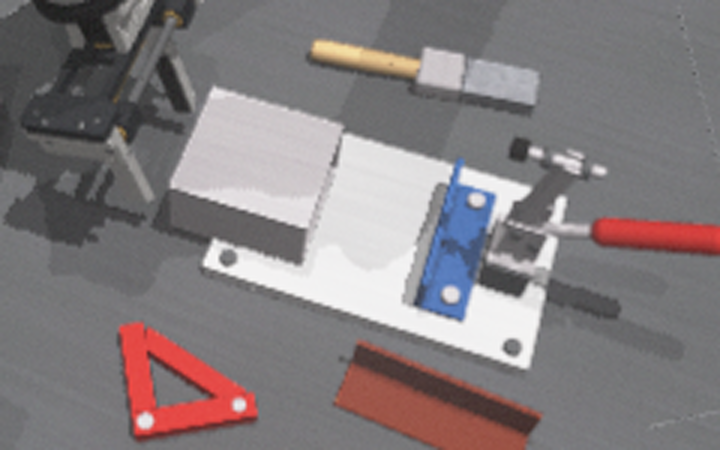

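Call:
send_rows([
  [[0.085,0.001,0.0005,-0.003,0,0,0],[0.085,0.0015,0.001,-0.006,0,0,0],[0.085,0.0025,0.001,-0.009,0,0,0],[0.085,0.003,0.001,-0.012,0,0,0],[0.085,0.004,0.001,-0.014,0,0,0],[0.085,0.0045,0.001,-0.016,0,0,0],[0.085,0.005,0.001,-0.018,0,0,0],[0.085,0.0055,0.001,-0.02,0,0,0]],
])

```text
t: 19.6
ee_pos: [0.5292, -0.0991, 0.0354]
orientation: [0.449, 0.537, 0.581, -0.415]
contact_force: [-0.3, -4.9, 1.9]
width: 0.0849
```

```bash
python3 - <<'E'
from h import *
stat(); lying('top','t13.png'); lying('scene','s13.png')
E
```

```text
t 19.6 tcp jig [-0.1742 -0.0049  0.0354] w 0.0849 F jig [-4.88  0.71  1.9 ]
tool axes in jig
 [[ 0.253  0.    -0.968]
 [ 0.    -1.    -0.   ]
 [-0.968 -0.    -0.253]]
top 2208 [262. 224.] jig rect [-109.9   -3.9] [100.  110.1] 89.9 x -0.165 -0.0549 z 0.0762
scene 1763 [266. 173.] jig rect [-110.7   -5.9] [110.1 102.3] 0.2 x -0.1656 -0.0555 z 0.0763
```

View pics/t13.png

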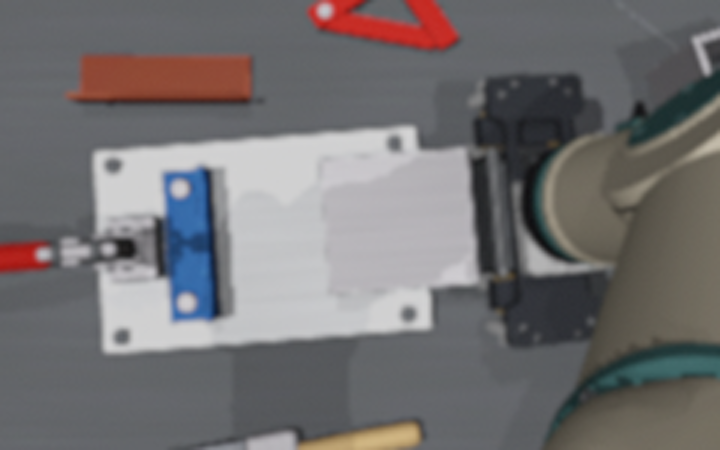

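Call:
send_rows([
  [[0.085,0.0005,0,-0.002,0,0,0],[0.085,0.001,0,-0.004,0,0,0],[0.085,0.0015,0,-0.006,0,0,0],[0.085,0.002,0,-0.008,0,0,0],[0.085,0.0025,0,-0.01,0,0,0],[0.085,0.003,0,-0.012,0,0,0],[0.085,0.0035,0,-0.014,0,0,0],[0.085,0.004,0,-0.016,0,0,0]],
])

```text
t: 20.5
ee_pos: [0.5276, -0.0802, 0.0356]
orientation: [0.448, 0.538, 0.582, -0.414]
contact_force: [1.0, -3.7, -2.1]
width: 0.0853
```

```bash
python3 - <<'E'
from h import *
stat(); lying('top','t14.png'); lying('scene','s14.png')
E
```

```text
t 20.5 tcp jig [-0.1553 -0.0048  0.0356] w 0.0853 F jig [-3.82 -0.75 -2.08]
tool axes in jig
 [[ 0.256  0.001 -0.967]
 [ 0.001 -1.    -0.001]
 [-0.967 -0.001 -0.256]]
top 2207 [254. 225.] jig rect [-90.9  -3.7] [ 99.9 109.9] 89.9 x -0.1459 -0.0358 z 0.0762
scene 1792 [274. 175.] jig rect [-91.3  -5.8] [102.6 110.1] 89.9 x -0.1463 -0.0362 z 0.0762
```

Call:
send_rows([
  [[0.085,0.001,0,-0.003,0,0,0],[0.085,0.0015,0,-0.006,0,0,0],[0.085,0.0025,0,-0.009,0,0,0],[0.085,0.003,0,-0.012,0,0,0],[0.085,0.004,0,-0.015,0,0,0],[0.085,0.005,0,-0.018,0,0,0],[0.085,0.0055,0,-0.021,0,0,0],[0.085,0.0065,0,-0.024,0,0,0]],
])

```text
t: 21.4
ee_pos: [0.5257, -0.0555, 0.0356]
orientation: [0.448, 0.538, 0.582, -0.414]
contact_force: [0.2, -4.0, 1.0]
width: 0.0846
```

Call:
send_rows([
  [[0.085,0.001,0,-0.003,0,0,0],[0.085,0.0015,0,-0.006,0,0,0],[0.085,0.0025,0,-0.009,0,0,0],[0.085,0.003,0,-0.012,0,0,0],[0.085,0.004,0,-0.015,0,0,0],[0.085,0.005,0,-0.018,0,0,0],[0.085,0.0055,0,-0.021,0,0,0],[0.085,0.0065,0,-0.024,0,0,0]],
])

```text
t: 22.2
ee_pos: [0.5238, -0.0309, 0.0355]
orientation: [0.448, 0.538, 0.582, -0.414]
contact_force: [-0.2, -5.2, 2.9]
width: 0.0848
```

```bash
python3 - <<'E'
from h import *
stat(); lying('top','t15.png'); lying('scene','s15.png')
E
```

```text
t 22.2 tcp jig [-0.1058 -0.0049  0.0355] w 0.0848 F jig [-5.17  0.63  2.87]
tool axes in jig
 [[ 0.256  0.001 -0.967]
 [ 0.001 -1.    -0.   ]
 [-0.967 -0.001 -0.256]]
top 2194 [232. 226.] jig rect [-41.6  -4. ] [100.1 110. ] 89.6 x -0.0966 0.0137 z 0.0761
scene 1841 [294. 181.] jig rect [-41.8  -5.9] [101.7 110.2] 89.7 x -0.0969 0.0135 z 0.0762
```

View pics/t15.png

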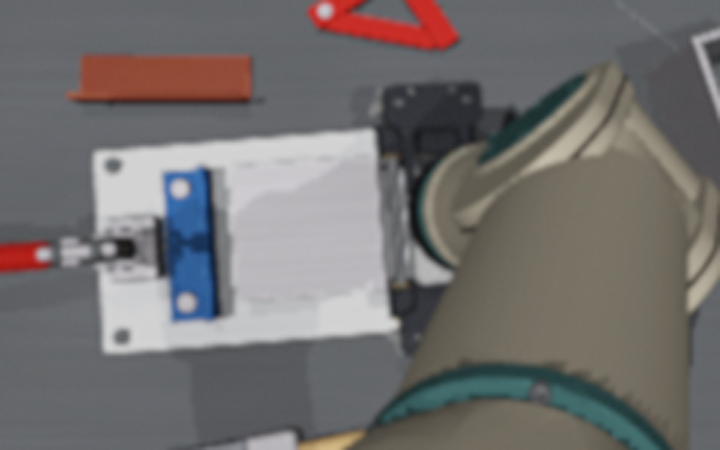

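Call:
send_rows([
  [[0.085,0.0005,0,-0.002,0,0,0],[0.085,0.001,0,-0.004,0,0,0],[0.085,0.0015,0,-0.006,0,0,0],[0.085,0.002,0,-0.008,0,0,0],[0.085,0.0025,0,-0.01,0,0,0],[0.085,0.003,0,-0.012,0,0,0],[0.085,0.0035,0,-0.014,0,0,0],[0.085,0.004,0,-0.015,0,0,0]],
])

```text
t: 23.1
ee_pos: [0.5225, -0.0155, 0.0355]
orientation: [0.448, 0.538, 0.582, -0.414]
contact_force: [-0.5, -6.3, 2.9]
width: 0.0847
```

```bash
python3 - <<'E'
from h import *
stat(); lying('top','t16.png'); lying('scene','s16.png')
E
```

```text
t 23.1 tcp jig [-0.0904 -0.0049  0.0355] w 0.0847 F jig [-6.27  0.96  2.95]
tool axes in jig
 [[ 0.256  0.001 -0.967]
 [ 0.001 -1.    -0.001]
 [-0.967 -0.001 -0.256]]
top 2184 [225. 227.] jig rect [-25.9  -3.9] [ 99.9 110.4] 89.8 x -0.0812 0.0293 z 0.0761
scene 1861 [301. 183.] jig rect [-26.9  -6.2] [101.7 110.1] 89.7 x -0.0819 0.0282 z 0.0762
```

Call:
send_rows([
  [[0.085,0,0,-0.0005,0,0,0],[0.085,0.0005,0,-0.001,0,0,0],[0.085,0.0005,0,-0.0015,0,0,0],[0.085,0.0005,0,-0.002,0,0,0],[0.085,0.0005,0,-0.0025,0,0,0],[0.085,0.001,0,-0.003,0,0,0],[0.085,0.001,0,-0.0035,0,0,0],[0.085,0.001,0,-0.004,0,0,0]],
])

```text
t: 24.0
ee_pos: [0.5222, -0.0118, 0.0355]
orientation: [0.448, 0.538, 0.582, -0.414]
contact_force: [-0.2, -4.5, -0.4]
width: 0.0849
```

Call:
send_rows([
  [[0.085,0,0,-0.0005,0,0,0],[0.085,0,0,-0.001,0,0,0],[0.085,0.0005,0,-0.0015,0,0,0],[0.085,0.0005,0,-0.002,0,0,0],[0.085,0.0005,0,-0.0025,0,0,0],[0.085,0.0005,0,-0.003,0,0,0],[0.085,0.0005,0,-0.003,0,0,0],[0.085,0.0005,0,-0.003,0,0,0]],
])

```text
t: 24.8
ee_pos: [0.5219, -0.0086, 0.0356]
orientation: [0.448, 0.537, 0.582, -0.414]
contact_force: [0.7, -4.6, 0.6]
width: 0.0851
```

```bash
python3 - <<'E'
from h import *
stat(); lying('top','t17.png'); lying('scene','s17.png')
E
```

```text
t 24.8 tcp jig [-0.0834 -0.0047  0.0356] w 0.0851 F jig [-4.61 -0.36  0.64]
tool axes in jig
 [[ 0.256  0.001 -0.967]
 [ 0.001 -1.    -0.   ]
 [-0.967 -0.001 -0.256]]
top 2170 [222. 227.] jig rect [-19.1  -3.7] [100.  109.9] 89.7 x -0.0741 0.0359 z 0.0762
scene 1867 [304. 184.] jig rect [-20.   -5.6] [103.2 110.4] 89.2 x -0.0753 0.0352 z 0.0763
```

Call:
send_rows([
  [[0.085,0,0,-0.0003,0,0,0],[0.085,0,0,-0.0006,0,0,0],[0.085,0,0,-0.0009,0,0,0],[0.085,0,0,-0.0012,0,0,0],[0.085,0.0003,0,-0.0015,0,0,0],[0.085,0.0003,0,-0.0018,0,0,0],[0.085,0.0003,0,-0.002,0,0,0],[0.085,0.0003,0,-0.002,0,0,0]],
])

```text
t: 25.7
ee_pos: [0.522, -0.0084, 0.0357]
orientation: [0.449, 0.537, 0.581, -0.415]
contact_force: [1.0, -8.0, -0.8]
width: 0.0848
```

```bash
python3 - <<'E'
from h import *
stat()
E
```

```text
t 25.7 tcp jig [-0.0832 -0.0049  0.0357] w 0.0848 F jig [-8.08 -0.32 -0.83]
tool axes in jig
 [[ 0.253 -0.    -0.967]
 [ 0.    -1.     0.   ]
 [-0.967 -0.    -0.253]]
```

Call:
send_rows([
  [[0.085,0,0,-0.0004,0,0,0],[0.085,0,0,-0.0008,0,0,0],[0.085,0,0,-0.0012,0,0,0],[0.085,0,0,-0.0016,0,0,0],[0.085,0.0003,0,-0.002,0,0,0],[0.085,0.0003,0,-0.0024,0,0,0],[0.085,0.0003,0,-0.0024,0,0,0],[0.085,0.0003,0,-0.0024,0,0,0]],
])

```text
t: 26.5
ee_pos: [0.5222, -0.0081, 0.0357]
orientation: [0.45, 0.537, 0.58, -0.416]
contact_force: [0.1, -10.8, -1.9]
width: 0.0851
```

```bash
python3 - <<'E'
from h import *
stat(); lying('top','t18.png'); stat();lying('scene','s18.png');stat()
E
```

```text
t 26.5 tcp jig [-0.083  -0.0051  0.0357] w 0.0851 F jig [-10.81   0.78  -1.9 ]
tool axes in jig
 [[ 0.25  -0.001 -0.968]
 [-0.001 -1.     0.001]
 [-0.968  0.    -0.25 ]]
top 2173 [222. 227.] jig rect [-18.9  -3.9] [100.  110.2] 89.6 x -0.074 0.0362 z 0.0761
t 26.55 tcp jig [-0.083  -0.005   0.0357] w 0.0852 F jig [-10.45   0.43  -1.5 ]
tool axes in jig
 [[ 0.25  -0.001 -0.968]
 [-0.001 -1.     0.001]
 [-0.968  0.    -0.25 ]]
scene 1870 [304. 184.] jig rect [-19.9  -6.2] [101.4 110. ] 89.8 x -0.075 0.0352 z 0.0762
t 26.6 tcp jig [-0.083  -0.0051  0.0357] w 0.0846 F jig [-10.91   0.61  -1.28]
tool axes in jig
 [[ 0.25  -0.001 -0.968]
 [-0.001 -1.     0.001]
 [-0.968  0.    -0.25 ]]
```

View pics/s18.png

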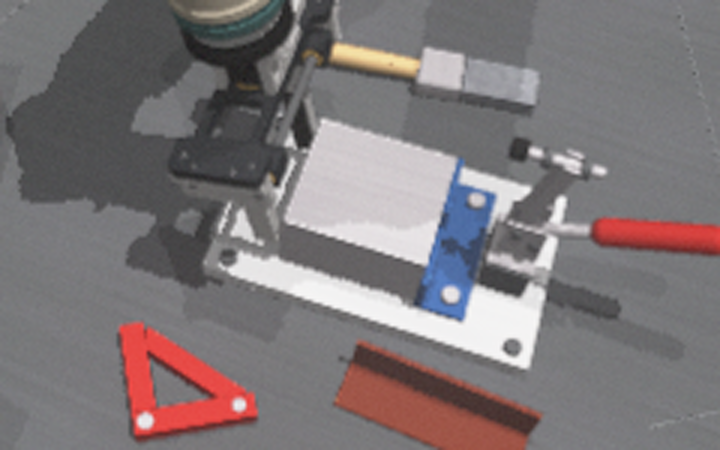

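View pics/t18.png

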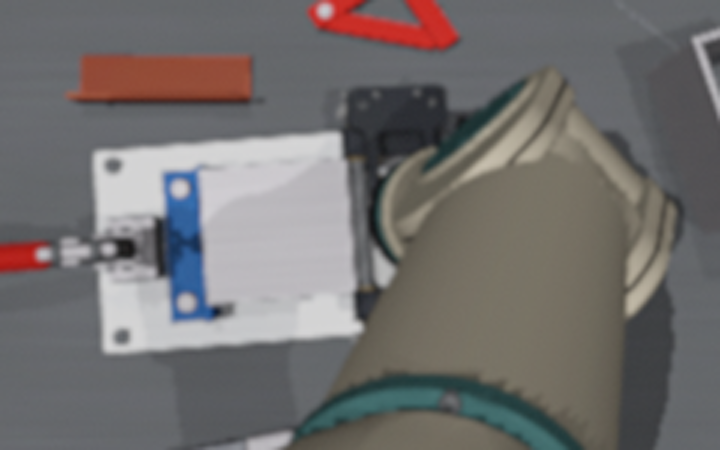

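The stub is flush on the stop (203,235 in the top crop) and square. Total push is about 10.7 N, roughly 6 N over the drag. I'll go slightly firmer, hold, then release.

Call:
send_rows([
  [[0.085,0,0,-0.0004,0,0,0],[0.085,0,0,-0.0008,0,0,0],[0.085,0,0,-0.001,0,0,0],[0.085,0,0,-0.001,0,0,0],[0.085,0,0,-0.001,0,0,0],[0.085,0,0,-0.001,0,0,0],[0.085,0,0,-0.001,0,0,0],[0.085,0,0,-0.001,0,0,0]],
])

```text
t: 27.4
ee_pos: [0.5222, -0.0081, 0.0358]
orientation: [0.45, 0.537, 0.58, -0.416]
contact_force: [0.2, -12.8, -1.6]
width: 0.0849
```

Call:
send_rows([
  [[0.085,0,0,0.002,0,0,0],[0.085,0,0,0.004,0,0,0],[0.085,0,0,0.007,0,0,0],[0.085,0,0,0.012,0,0,0],[0.085,0,0,0.02,0,0,0],[0.085,-0.01,0,0.03,0,0,0],[0.085,-0.025,0,0.04,0,0,0],[0.085,-0.035,0,0.05,0,0,0]],
])

```text
t: 28.2
ee_pos: [0.5262, -0.0614, 0.0585]
orientation: [0.448, 0.538, 0.582, -0.414]
contact_force: [0.1, -0.8, 0.1]
width: 0.0849
```

Call:
send_rows([
  [[0.085,-0.02,0,0,0,0,0],[0.085,-0.04,0,0,0,0,0],[0.085,-0.06,0,0,0,0,0],[0.085,-0.08,0,0,0,0,0],[0.085,-0.08,0,0,0,0,0],[0.085,-0.08,0,0,0,0,0],[0.085,-0.08,0,0,0,0,0],[0.085,-0.08,0,0,0,0,0]],
])

```text
t: 29.0
ee_pos: [0.527, -0.0801, 0.134]
orientation: [0.447, 0.537, 0.583, -0.414]
contact_force: [-0.3, 0.1, 0.1]
width: 0.0851
```

```bash
python3 - <<'E'
from h import *
stat(); lying('top','t19.png');lying('scene','s19.png')
E
```

```text
t 29.0 tcp jig [-0.1551 -0.0043  0.134 ] w 0.0851 F jig [0.11 0.34 0.07]
tool axes in jig
 [[ 0.257  0.001 -0.966]
 [ 0.003 -1.    -0.   ]
 [-0.966 -0.003 -0.257]]
top 2170 [222. 227.] jig rect [-18.9  -3.9] [100.2 110.1] 89.9 x -0.0739 0.0362 z 0.0761
scene 1861 [304. 184.] jig rect [-19.8  -5.8] [102.4 110. ] 89.6 x -0.0751 0.0352 z 0.0762
```

View pics/t19.png

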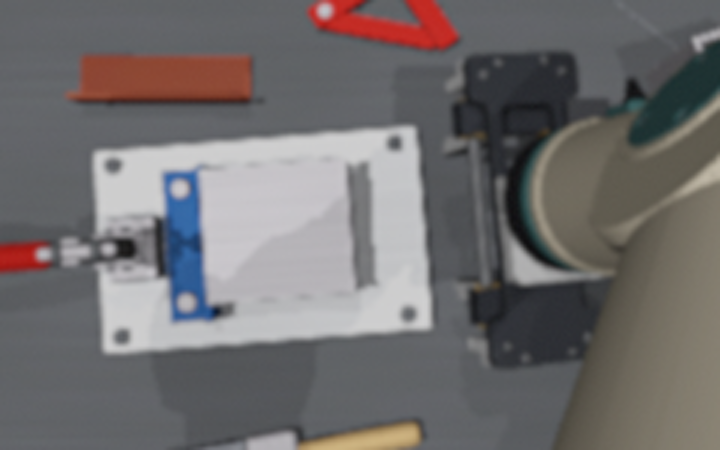

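View pics/s19.png

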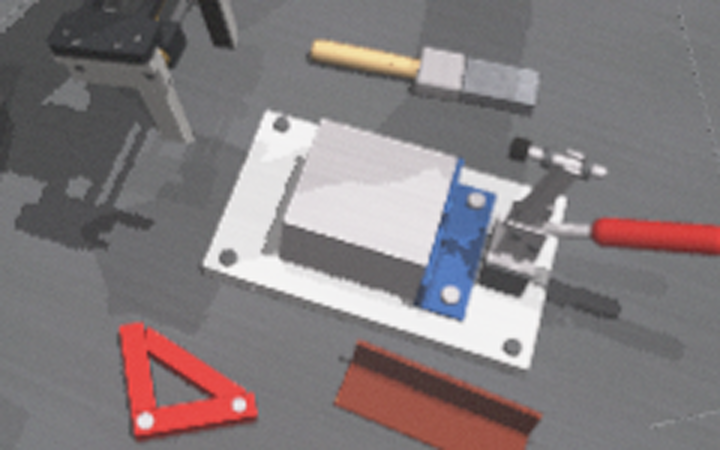

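The stub stays flush and square on the stop after release, and the gripper at (520,205) is clear of everything. The bystanders have not moved, so I'm handing in.

```bash
python3 -c "
from plant import arm
print(arm.sign_off())"
```

```text
the job is handed in; nothing more can be done
None
```

The stub is on the jig plate, lying on its side with its leading end flush on the blue end stop. I released it and handed the job in at about 29 s of the 72 s allowed. The hand-in gives no verdict.

- **Against the edge:** I pushed it low with both fingertips until its foot bore on the loading edge. It stood upright and did not move at 14.4 N of push.
- **Tipping:** I pushed high on the same face, up to about 9.6 N. It tipped past its balance point and landed flat and at rest, about 90 mm short of the stop.
- **Pressing home:** Sliding drag was about 4 to 6 N. I pressed it on the stop for a little under a second at about 11 to 13 N in total, roughly 6 to 8 N over the drag, then backed off.

**Last checks:**
- **Position:** the top and scene cameras put the leading end at jig x = +36 and +35 mm, with the centre 4 to 6 mm off the plate's middle line.
- **Square and flat:** it is within about 0.4° of square, and its upper side is at 76 mm against the nominal 75 mm.
- **Robot and bystanders:** the wrist force was zero after release. The brush, magnet and angle piece looked unmoved in the pictures; I did not measure them again.

**What disagreed:** the two cameras differ by 1 to 2 mm, which is within their calibration. The tube also slid back about 20 mm from where I expected it to land, which did no harm. I saw force readings only at the end of each move, and the highest was 14.4 N.

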